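# Refit the focus knob, sleeve and end cap on a microscope's focus shaft

### The arm

A 6-joint arm with a two-finger parallel gripper is mounted at the origin on the work surface. World frame = base frame: x ahead of the robot, y to its left, z up, the work surface at z = 0. Lengths are in m, angles in rad, forces in N, time in s.
With the tool pointing down it reaches from about 0.35 to 0.975 m from the base axis. Payload 4.9 kg.
Tool frame: the origin (TCP) lies midway between the tips of the shut fingers; the grasp point (between the pads) lies 19 mm behind it; z points along the fingers, y is the line along which they close (so a half turn about z gives the same grasp; the last joint's range is limited). The gripper opens to 85 mm and grips with 20 to 120 N. Pads are 22 mm wide; open, the fingers measure 114 mm over their backs; the gripper's body (76 mm by 85 mm) begins 54 mm behind the grasp point. The pads swing forward as they close: fully open they stand 13 mm farther back than shut.
Start: joints at [-1.434, 0.053, 1.613, -0, 1.476, -0.119], TCP at [0.158, -0.605, 0.231] pointing down, gripper open.
Joint ranges: [-3.01, 3.01], [-1.01, 2.22], [0.06, 2.58], [-1.02, 4.17], [0.09, 2.62], [-3.14, 3.14]. Speed limits (rad/s): [2.57, 2.57, 3.14, 3.14, 3.14, 3.14].

### API

Orientations are given as a unit quaternion [w, x, y, z].
In Python, from plant import state, grab_frame, camera_info, job_done, spot_in, masks_of, pinpoint gives the robot as it stands.
- The arm moves only by the shell command python3 -m handwheel 'ROWS' [OPENING]. ROWS is JSON, a list that holds one entry, the list of rows, each a list of 6 numbers: the shift along the world's x, y, z in m, then the turn, a rotation vector about the world's x, y, z in degrees. In form: [[[tx, ty, tz, ax, ay, az], ...]]. A call has 1 to 20 rows; each row shifts and turns the commanded pose from where the row before left it; what a row does not reach is not made up. A row lasts 1/12 s, in which the tool goes at most 41.7 mm and 7.16 degrees, less where a joint would pass 70% of its speed; a pose out of reach is approached as far as the arm can. A call is refused whole if a number of a shift passes 0.0417 or a number of a turn 7.16, either way. A call with a gripper value outside its range is refused whole. OPENING is the opening, from 0 (shut) to 1 (fully open), set as the call begins (- or left out, the last holds). The fingers move at their own pace and stop on an object; the grip force is fixed at half the most. Time passes only in rows, so rows that do not move let the fingers close. It gives the time, the measured TCP pose, the force, the opening and the grip force at its end, in the units of the state.
- state(): the state, without advancing time (a new reading comes with each control period).
- grab_frame(name): name is "side" or "top" or "wrist"; returns (picture, depth): 400x640x3 uint8, blue, green, red; 400x640 float32, m along the optical axis (not along the pixel's ray), 0 where there is no reading.
- camera_info(name): a dict with "fx", "fy", "cx", "cy" (pixels), "T" (4x4, takes a point from camera to world coordinates). Camera axes: x right, y up, looking along -z (the intrinsics and any distortion apply to the point x, -y, -z); pixel columns grow to the right and rows downward; lengths in m; the calibration is good to about 2 mm. The wrist camera is an equidistant fisheye: a pixel r from the principal point sees the ray r / f radians off the axis. A picture is of the moment at which its call begins: read the wrist's pose just before it. camera_info takes no time and is no camera call; for the wrist camera it gives the pose at the moment of the call.
- job_done(): hands the job in; it is judged then, once.
Trained networks look in the newest picture that a camera, given by its name, has taken for a name from the list of things; names that differ only in an ending like _2 or _b are one class to them, and where a whole thing is asked for, a point or a joint stands for the part that bears it (a point fixed in the world has none). Each returns a list of dicts, best first, with "conf" (0 to 1); they miss things now and then, are a little off and sometimes report something else, mostly with a low value. They report only what shows in the picture. A call takes as long as a camera call. They do not tell look-alikes from the thing itself.
- spot_in(camera, thing): "box" ([left, top, width, height] in pixels, round what is visible of it).
- masks_of(camera, thing): "region" (400x640 bool, what is visible of it) and "box" ([left, top, width, height] in pixels, round what is visible of it).
- pinpoint(camera, thing): "position" ([column, row] in pixels: a listed point, or the origin of a listed thing).
The state is a dict: "time": time; "joint_pos": joint angles; "joint_vel": joint speeds; "joint_efforts": joint torques, N m; "tool_pos": TCP position; "tool_rot": TCP orientation; "contact_force": force on the tool from outside, world axes, zero at the start; "ft_torque": the same for the moment, N m; "gripper_width": opening from 0.0 (shut) to 1.0 (fully open); "grasp_force": force on a finger pad.
Only numpy, scipy, OpenCV 4.12 (cv2) and the standard library are available. Lean on these libraries where they do the work, as an engineer would, in place of code of your own. Each camera call takes 0.05 s, during which the arm holds its last target. There are 200 camera calls.

### The job

The microscope stand's focus shaft has been cleaned and sits off centre in its bush, so feel for it: take the parts from the drying rack and slide them onto the bare horizontal shaft in this order: the wide ribbed focus knob right up against the shaft's shoulder, then the narrow metal sleeve against the knob, then the closed end cap, open end first. Finally press the cap home along the shaft with a steady push of at least 6 N so that the three parts close up without gaps, but touch slowly and never load the stand with more than 40 N, then let go. Leave the bottles and the slide box as they are.

Things in the scene. Friction and masses are not known exactly. Their poses are not given: they have to be found in the camera images.
- stand: White fixed microscope stand without head or stage, base 220 x 160 x 35 mm (x, y, z); pillar 64 x 70, 135 mm high, centre at x = +50 mm. Origin: centre of the underside; z up. The level steel focus shaft leaves the pillar towards the stand's -y; a knob already sits on the +y side. Stand and shaft are rigid.
- shoulder (a point): Point at the shoulder (end of the 24 mm thick, 30 mm long boss) on the MARKED shaft axis, 100 mm up. Axes as the stand's; the bare shaft (12 mm thick, 80 mm long) runs from here to -y. The bearing bush is eccentric: the real shaft is parallel to this axis but 6 mm off it, up, down or sideways, in a direction that changes each time and is not measured: find it by touch or sight. It stays put.
- shaft_tip (a point): Point on the marked axis (fixed to the stand, off the real shaft as told for the shoulder) level with the free end of the shaft, 80 mm from the shoulder towards the stand's -y. The last 2 mm taper to 10 mm diameter.
- rack: White drying rack fixed to the bench, 64 x 236 mm (x, y), two level steel rails 6 mm thick along its y, 18 mm apart, their top 37 mm above the bench, on which the three parts lie one behind the other, about 72 mm apart in any order, with their holes along the rack's y. Origin: centre of its underside; z up. Base plate 8 mm thick; the end posts reach 38 mm above the bench.
- knob: Focus knob: black ribbed plastic wheel, 52 mm diameter, 28 mm thick, 14 mm through hole along its y axis, 60 to 130 g. Origin: its centre, lying about 61 mm above the bench in the rack. Both ends alike.
- sleeve: Plain aluminium sleeve, 34 mm diameter, 30 mm long, 14 mm through hole along its y axis, 35 to 70 g. Origin: its centre, lying about 52 mm above the bench in the rack. Both ends alike.
- cap: End cap: smooth black plastic cylinder, 42 mm diameter, 34 mm long, with a 14 mm wide, 26 mm deep blind hole that opens at its +y end (in the rack this end points to the rack's +y); a 26 mm steel disc 2.5 mm high marks the closed -y end. Origin: centre of the cylinder, lying about 56 mm above the bench in the rack. 40 to 85 g. Fully home it meets the sleeve before the shaft reaches the hole's bottom.
- reagent: Amber glass bottle, 48 mm diameter, 95 mm high, bystander. Origin: centre of its underside.
- dropper: White plastic bottle, 34 mm diameter, 75 mm high, bystander. Origin: centre of its underside.
- slidebox: Blue slide box, 85 x 100 x 32 mm, bystander. Origin: centre of its underside.
Things that resemble listed ones, but are neither listed nor needed, are in the scene too. Several things have the shape of the sleeve; the one meant has the colours described above. What is shaped like the knob but yellow is not meant.

How it is judged:
On the way, in this order (a step that is already met when the one before it is completed fails the run):
1. the knob is on the shaft, against the shoulder (y of knob in the frame of shoulder between -0.016 and -0.012 m and x of knob in the frame of shoulder between -0.009 and 0.009 m and z of knob in the frame of shoulder between -0.01 and 0.009 m and angle between the y axis of knob and the y axis of stand, either way round below 0.12 rad), for 0.2 s.
2. the sleeve is on the shaft, against the knob (all of step 1 and y of sleeve in the frame of shoulder between -0.046 and -0.041 m and x of sleeve in the frame of shoulder between -0.009 and 0.009 m and z of sleeve in the frame of shoulder between -0.01 and 0.009 m and angle between the y axis of sleeve and the y axis of stand, either way round below 0.12 rad), for 0.2 s.
3. the cap, fully home, is pressed against the sleeve with more than 5 N (all of step 2 and y of cap in the frame of shoulder between -0.0785 and -0.073 m and x of cap in the frame of shoulder between -0.009 and 0.009 m and z of cap in the frame of shoulder between -0.01 and 0.009 m and angle between the y axis of cap and the y axis of stand, either way round below 0.12 rad and y of shaft_tip in the frame of cap below 0.001 m and contact force between cap and sleeve above 5 N), for 0.2 s.
At the end, for the whole second after the job is handed in: Knob, sleeve, cap rest on the shaft in this order, open end of the cap inwards: centres 14, 43 and 75 mm from the shoulder (at most 2, 3 and 3.5 mm further out, 2 mm further in), within 9 mm of the marked axis sideways and above, 10 below; 0.12 rad off it at most; released (all of step 2 and y of cap in the frame of shoulder between -0.0785 and -0.073 m and x of cap in the frame of shoulder between -0.009 and 0.009 m and z of cap in the frame of shoulder between -0.01 and 0.009 m and angle between the y axis of cap and the y axis of stand, either way round below 0.12 rad and y of shaft_tip in the frame of cap below 0.001 m and linear speed of each of knob, sleeve, cap below 0.01 m/s); the robot touches nothing.
It fails at once if the stand is loaded with more than 40 N (contact force between stand and anything else above 40 N).
It fails at once if the reagent is moved more than 20 mm or tipped (distance of reagent from where it was at the start of the episode above 0.02 m or angle between reagent's own z axis and vertical above 0.3 rad).
It fails at once if the dropper is moved more than 20 mm or tipped (distance of dropper from where it was at the start of the episode above 0.02 m or angle between dropper's own z axis and vertical above 0.3 rad).
It fails at once if the slidebox is moved more than 20 mm or tipped (distance of slidebox from where it was at the start of the episode above 0.02 m or angle between slidebox's own z axis and vertical above 0.3 rad).
It also fails if it takes over 72 s, if anything falls off the work surface, if the arm or the gripper's body presses on something with over 40 N, if the wrist force passes 120 N, or if a joint passes its speed limit or range.

## Working session

There is one attempt and no reset: what is moved stays moved. The work goes in short steps, Python scripts to look and compute and a shell command to move; the robot and the scene stay as the last step left them, time stands still between calls to the robot, and variables do not carry over. Pictures are saved under pics/ and viewed, at most 10 in all, crops included, and the job is handed in when it is done.

```bash
ls; mkdir -p pics; python3 - <<'E'
from plant import *
import cv2,numpy as np
s=state();print({k:np.round(v,3).tolist() for k,v in s.items()})
a,_=grab_frame("side");b,_=grab_frame("top")
cv2.imwrite("pics/a.png",np.vstack([a,b])[:, :] if 0 else cv2.resize(np.vstack([a,b]),(480,600)))
cv2.imwrite("pics/top.png",b);cv2.imwrite("pics/side.png",a)
for c in("side","top"):
  i=camera_info(c);print(c,i["fx"],i["cx"],i["cy"],np.round(i["T"],3).tolist())
E
```

```text
pics
{'time': 0.0, 'joint_pos': [-1.434, 0.053, 1.614, -0.0, 1.476, -0.119], 'joint_vel': [-0.001, -0.001, 0.0, -0.0, -0.001, -0.001], 'joint_efforts': [-0.001, -39.369, -37.018, -0.0, 0.007, -0.0], 'tool_pos': [0.158, -0.604, 0.23], 'tool_rot': [-0.001, 0.992, 0.128, -0.0], 'contact_force': [0.319, 0.192, 0.038], 'ft_torque': [0.029, -0.021, 0.029], 'grasp_force': 0.0, 'gripper_width': 1.002}
side 407.34716446402365 321.5645723397352 200.43621966173245 [[0.924, 0.279, -0.26, 0.363], [-0.381, 0.662, -0.645, -0.628], [-0.007, 0.695, 0.719, 0.738], [0.0, 0.0, 0.0, 1.0]]
top 498.684396289405 323.6862774223453 202.3614512636599 [[-0.015, 0.988, -0.153, 0.399], [-1.0, -0.012, 0.021, -0.021], [0.019, 0.154, 0.988, 1.334], [0.0, 0.0, 0.0, 1.0]]
```

View pics/top.png

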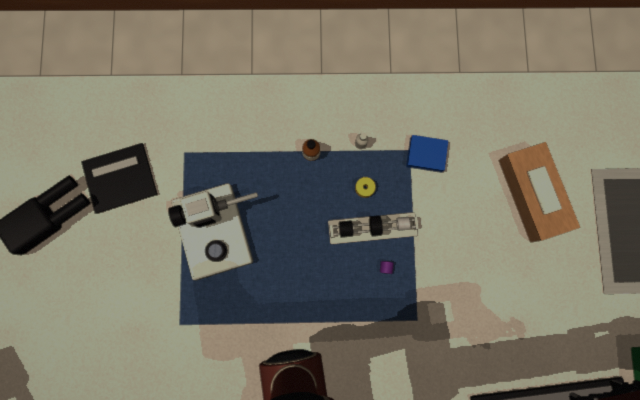

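View pics/side.png

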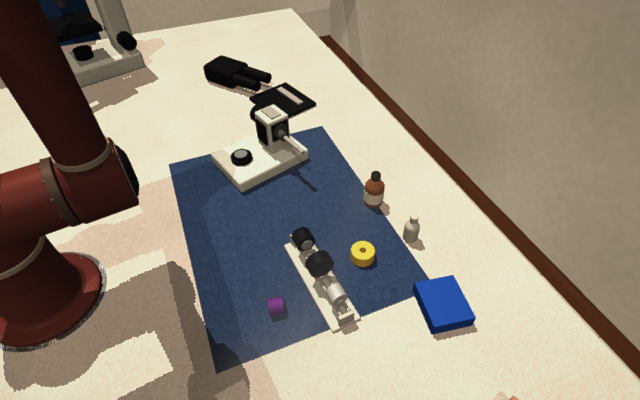

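The top view shows the stand at left (shaft from about (222,207) to (257,195), pointing right, which is -y). The rack runs from (330,233) to (420,225) with the cap (346,229), knob (376,226) and sleeve (404,223). The side view agrees, and the cap's disc faces -y. Next I'll measure these.

```bash
cat > h.py <<'E'
from plant import *
import cv2,numpy as np
def pts(cam,d,uv,info=None,z=None):
    """pixels (+depth picture, or known world z) -> world"""
    i=info or camera_info(cam); uv=np.atleast_2d(uv).astype(float)
    x=(uv[:,0]-i["cx"])/i["fx"]; y=(uv[:,1]-i["cy"])/i["fy"]
    if cam=="wrist":
        r=np.hypot(x,y)+1e-9; k=np.tan(r)/r; x,y=x*k,y*k
    T=np.array(i["T"]); ray=np.c_[x,-y,-np.ones(len(x))]
    if z is None:
        ui=np.round(uv).astype(int); ray=ray*d[ui[:,1],ui[:,0]][:,None]
        return ray@T[:3,:3].T+T[:3,3]
    w=ray@T[:3,:3].T; return T[:3,3]+w*((z-T[2,3])/w[:,2])[:,None]
def best(f,c,n):
    r=f(c,n); return r
E
python3 - <<'E'
from h import *
b,d=grab_frame("top")
for n,z in [("knob",.061),("sleeve",.052),("cap",.056),("shoulder",.1),("shaft_tip",.1),("rack",0),("stand",0)]:
    for r in pinpoint("top",n)[:3]: print(n,round(r["conf"],2),np.round(r["position"],1),np.round(pts("top",d,r["position"],z=z)[0],4))
m=masks_of("top","rack")[0]["region"];v,u=np.nonzero(m)
p=pts("top",d,np.c_[u,v]);p=p[(p[:,2]>-.01)&(p[:,2]<.05)]
print(cv2.minAreaRect(p[:,:2].astype(np.float32)))
v,u=np.mgrid[185:215,215:262];p=pts("top",d,np.c_[u.ravel(),v.ravel()])
q=p[(p[:,2]>.085)&(p[:,2]<.125)];print(len(q));print(np.round(q[np.argsort(q[:,1])],3)[::2].tolist())
m=masks_of("top","stand")[0]["region"];v,u=np.nonzero(m)
p=pts("top",d,np.c_[u,v]);p=p[(p[:,2]>.025)&(p[:,2]<.045)];print(cv2.minAreaRect(p[:,:2].astype(np.float32)))
p=pts("top",d,np.c_[u,v]);p=p[(p[:,2]>.12)];print(np.percentile(p[:,2],[5,50,95]),cv2.minAreaRect(p[:,:2].astype(np.float32)))
E
```

```text
knob 0.69 [377.7 223.8] [ 0.539 -0.186  0.061]
knob 0.56 [364.5 186.3] [ 0.6374 -0.1548  0.061 ]
sleeve 0.54 [388.2 268. ] [ 0.4261 -0.2105  0.052 ]
sleeve 0.49 [404.3 225. ] [ 0.5359 -0.2562  0.052 ]
cap 0.74 [344.8 228.9] [ 0.5274 -0.1014  0.056 ]
cap 0.73 [257.  192.4] [0.6256 0.1245 0.056 ]
shoulder 0.65 [224.2 201.4] [0.5959 0.2011 0.1   ]
shoulder 0.25 [425.3 157. ] [ 0.7042 -0.3081  0.1   ]
shaft_tip 0.96 [254.7 192.7] [0.6171 0.1253 0.1   ]
rack 0.83 [370.2 226.3] [ 0.5392 -0.1735  0.    ]
rack 0.37 [214.8 229.2] [0.537  0.2429 0.    ]
stand 0.57 [312.  153.1] [ 0.7433 -0.0193  0.    ]
stand 0.26 [364.4 143.8] [ 0.7682 -0.1643  0.    ]
((0.5348870754241943, -0.17909155786037445), (0.06798035651445389, 0.2407529056072235), 4.04879093170166)
282
[[0.609, 0.12, 0.099], [0.612, 0.121, 0.109], [0.616, 0.122, 0.101], [0.616, 0.124, 0.102], [0.614, 0.124, 0.101], [0.613, 0.126, 0.106], [0.611, 0.127, 0.104], [0.609, 0.127, 0.1], [0.609, 0.129, 0.101], [0.614, 0.13, 0.1], [0.611, 0.131, 0.104], [0.614, 0.132, 0.102], [0.604, 0.132, 0.096], [0.608, 0.134, 0.106], [0.607, 0.135, 0.098]
[... 2257 characters left out ...]
11], [0.575, 0.215, 0.094], [0.591, 0.215, 0.107], [0.594, 0.215, 0.105], [0.577, 0.216, 0.101], [0.58, 0.216, 0.113], [0.576, 0.217, 0.11], [0.571, 0.217, 0.109], [0.583, 0.217, 0.109], [0.591, 0.217, 0.107], [0.594, 0.218, 0.107], [0.575, 0.218, 0.117], [0.564, 0.218, 0.101], [0.573, 0.218, 0.114], [0.566, 0.219, 0.086], [0.566, 0.219, 0.124], [0.57, 0.219, 0.112], [0.568, 0.219, 0.11], [0.586, 0.219, 0.11], [0.582, 0.22, 0.12], [0.564, 0.22, 0.105], [0.572, 0.22, 0.118], [0.594, 0.22, 0.107], [0.562, 0.22, 0.116], [0.585, 0.221, 0.116], [0.594, 0.223, 0.105], [0.598, 0.225, 0.094]]Traceback (most recent call last):
  File "<stdin>", line 10, in <module>
IndexError: list index out of range
```

```bash
python3 -m handwheel '[[[0.025,0.028,0.002,0,0,5.3],[0.025,0.028,0.002,0,0,5.3],[0.025,0.028,0.002,0,0,5.3],[0.025,0.028,0.002,0,0,5.3],[0.025,0.028,0.002,0,0,5.3],[0.025,0.028,0.002,0,0,5.3],[0.025,0.028,0.002,0,0,5.3],[0.025,0.028,0.002,0,0,5.3],[0.025,0.028,0.002,0,0,5.3],[0.025,0.028,0.002,0,0,5.3],[0.025,0.028,0.002,0,0,5.3],[0.025,0.028,0.002,0,0,5.3],[0.025,0.028,0.002,0,0,5.3],[0.025,0.028,0.002,0,0,5.3],[0.025,0.028,0.002,0,0,5.3],[0,0,0,0,0,0],[0,0,0,0,0,0]]]' 1
python3 - <<'E'
from h import *
print(state()["tool_pos"],state()["tool_rot"],state()["joint_pos"])
i=camera_info("wrist");b,d=grab_frame("wrist");print({k:(np.round(v,3).tolist()) for k,v in i.items()})
cv2.imwrite("pics/w1.png",b);np.savez("w1.npz",b=b,d=d)
for n,z in [("knob",.061),("sleeve",.052),("cap",.056)]:
    for r in pinpoint("wrist",n)[:3]: print(n,round(r["conf"],2),np.round(r["position"],1),np.round(pts("wrist",d,r["position"],i,z=z)[0],4))
E
```

```text
time: 2.02
tool_pos: [0.5341, -0.1831, 0.2614]
tool_rot: [0.0, 0.68, 0.733, -0.0]
contact_force: [0.2, -0.2, -0.2]
gripper_width: 1.0
grasp_force: 0.0
[ 0.53408146 -0.18311373  0.26144656] [ 1.15423225e-04  6.79809767e-01  7.33388478e-01 -8.00479545e-05] [-4.61989969e-01 -1.07447579e-01  1.71986488e+00 -2.18823793e-04
  1.52899894e+00 -5.37770723e-01]
{'fx': 309.707, 'fy': 309.707, 'cx': 319.859, 'cy': 204.709, 'T': [[0.997, -0.071, -0.022, 0.53], [0.075, 0.947, 0.311, -0.103], [-0.001, -0.312, 0.95, 0.404], [0.0, 0.0, 0.0, 1.0]]}
knob 0.88 [321.  176.1] [ 0.5365 -0.1814  0.061 ]
knob 0.71 [402.7 161.8] [ 0.6287 -0.1568  0.061 ]
sleeve 0.7 [320.7 231.1] [ 0.5416 -0.2526  0.052 ]
sleeve 0.67 [237.  183.2] [ 0.4369 -0.1989  0.052 ]
cap 0.65 [323.2 106.5] [ 0.5331 -0.1031  0.056 ]
```

```bash
python3 -m handwheel '[[[0.007,0.034,-0.005,0,0,1],[0.007,0.034,-0.005,0,0,1],[0.007,0.034,-0.005,0,0,1],[0.007,0.034,-0.005,0,0,1],[0.007,0.034,-0.005,0,0,1],[0.007,0.034,-0.005,0,0,1],[0.007,0.034,-0.005,0,0,1],[0.007,0.034,-0.005,0,0,1],[0.007,0.034,-0.005,0,0,1],[0.007,0.034,-0.005,0,0,1],[0,0,0,0,0,0],[0,0,0,0,0,0]]]' 0
cat > shaft.py <<'E'
from h import *
i=camera_info("wrist");b,d=grab_frame("wrist")
cv2.imwrite("pics/w2.png",b);np.savez("w2.npz",b=b,d=d,**i)
for n,z in [("shoulder",.1),("shaft_tip",.1)]:
    for r in pinpoint("wrist",n)[:2]: print(n,round(r["conf"],2),np.round(r["position"],1),np.round(pts("wrist",d,r["position"],i,z=z)[0],4))
v,u=np.mgrid[0:400,0:640];p=pts("wrist",d,np.c_[u.ravel(),v.ravel()],i)
q=p[(p[:,2]>.07)&(p[:,2]<.13)&(abs(p[:,0]-.605)<.05)&(p[:,1]>.10)&(p[:,1]<.24)]
for y in np.arange(.10,.24,.006):
    s=q[abs(q[:,1]-y)<.003]
    if len(s)>5:
        print(round(y,3),len(s),np.round([s[:,0].min(),s[:,0].max(),np.median(s[:,0]),*np.percentile(s[:,2],[5,50,95])],4))
h=p[(p[:,2]>.13)&(p[:,2]<.2)&(p[:,1]>.19)&(abs(p[:,0]-.59)<.08)];print("pillar",len(h))
if len(h):print(np.percentile(h[:,2],[5,50,95]),cv2.minAreaRect(h[:,:2].astype(np.float32)))
E
python3 shaft.py
```

```text
time: 3.22
tool_pos: [0.6029, 0.1555, 0.2106]
tool_rot: [-0.0, 0.614, 0.789, -0.001]
contact_force: [-0.7, 0.4, 0.4]
gripper_width: 0.001
grasp_force: 0.0
shoulder 0.78 [328.9 151.1] [0.6008 0.1992 0.1   ]
shaft_tip 0.9 [327.7 241.9] [0.6203 0.12   0.1   ]
0.118 23 [0.6094 0.6199 0.6129 0.0991 0.1016 0.1033]
0.124 79 [0.608  0.6199 0.6138 0.098  0.102  0.1033]
0.13 85 [0.6056 0.6187 0.6124 0.099  0.1019 0.1033]
0.136 93 [0.6039 0.6172 0.6106 0.0995 0.1019 0.1037]
0.142 96 [0.6015 0.6156 0.6086 0.098  0.1017 0.1036]
0.148 104 [0.6001 0.6141 0.6073 0.0979 0.1017 0.1035]
0.154 95 [0.5989 0.6124 0.6053 0.0981 0.1015 0.1035]
0.16 100 [0.5973 0.6099 0.6036 0.0997 0.1019 0.1035]
0.166 101 [0.5949 0.6084 0.6021 0.0994 0.1017 0.1036]
0.172 106 [0.5934 0.6068 0.6002 0.0983 0.1018 0.1034]
0.178 107 [0.5919 0.6052 0.5986 0.098  0.1015 0.1034]
0.184 110 [0.5905 0.6038 0.5971 0.0971 0.1017 0.1037]
0.19 102 [0.5831 0.6021 0.5948 0.0984 0.102  0.1035]
0.196 149 [0.5807 0.602  0.5901 0.1006 0.1067 0.1095]
0.202 220 [0.5794 0.604  0.5918 0.1011 0.1074 0.1095]
0.208 224 [0.5769 0.6027 0.5899 0.101  0.1073 0.1094]
0.214 240 [0.567  0.601  0.5877 0.1008 0.1076 0.11  ]
0.22 243 [0.5647 0.5987 0.5837 0.1031 0.1203 0.1259]
0.226 151 [0.5574 0.611  0.598  0.112  0.1246 0.1258]
0.232 38 [0.603  0.614  0.6098 0.1238 0.1252 0.1284]
pillar 8427
[0.1327491  0.13525156 0.13868128] ((0.5800521969795227, 0.2595125734806061), (0.06430529803037643, 0.07031111419200897), 16.48354721069336)
```

View pics/w2.png

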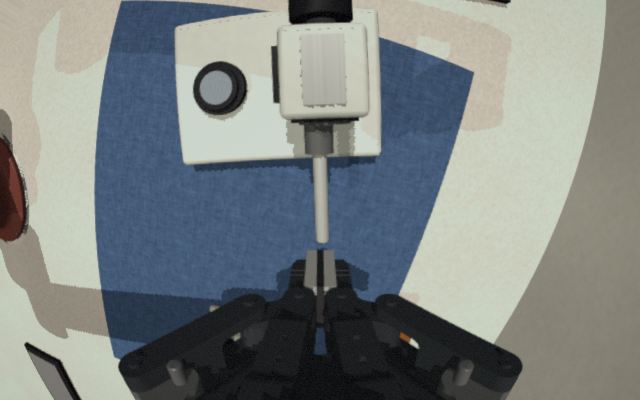

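The wrist view shows the bare shaft from (320,155) to (322,241), with the closed fingers below it at (320,290). The pillar top is at only 0.135 m. Shaft yaw is about 15.6°. Next I'll touch the shaft from above, in small steps.

```bash
cat > chk.py <<'E'
# exit 1 when the force along given world axis index exceeds the limit
import sys; from plant import state
f=state()["contact_force"]; sys.exit(abs(f[int(sys.argv[1])])>float(sys.argv[2]))
E
M="python3 -m handwheel"
f(){ grep -E 'tool_pos|contact_f'; }
(set -o pipefail
python3 -m handwheel '[[[0.002,0,-0.03,0,0,1.4],[0,0,-0.03,0,0,0],[0,0,-0.03,0,0,0],[0,0,-0.006,0,0,0],[0,0,0,0,0,0],[0,0,0,0,0,0]]]' 0 |f && python3 chk.py 2 2 &&
python3 -m handwheel '[[[0,0,-0.001,0,0,0],[0,0,-0.001,0,0,0],[0,0,-0.001,0,0,0],[0,0,0,0,0,0]]]' |f && python3 chk.py 2 2 &&
python3 -m handwheel '[[[0,0,-0.001,0,0,0],[0,0,-0.001,0,0,0],[0,0,0,0,0,0]]]' |f && python3 chk.py 2 2 &&
python3 -m handwheel '[[[0,0,-0.001,0,0,0],[0,0,-0.001,0,0,0],[0,0,0,0,0,0]]]' |f && python3 chk.py 2 2 &&
python3 -m handwheel '[[[0,0,-0.001,0,0,0],[0,0,-0.001,0,0,0],[0,0,0,0,0,0]]]' |f && python3 chk.py 2 2 &&
python3 -m handwheel '[[[0,0,-0.001,0,0,0],[0,0,-0.001,0,0,0],[0,0,0,0,0,0]]]' |f && python3 chk.py 2 2 &&
python3 -m handwheel '[[[0,0,-0.001,0,0,0],[0,0,-0.001,0,0,0],[0,0,0,0,0,0]]]' |f )
```

```text
tool_pos: [0.6058, 0.1545, 0.1165]
contact_force: [0.1, 0.7, -0.1]False
```

```bash
sed -i 's/sys.exit(\(.*\))$/sys.exit(int(\1))/' chk.py
f(){ grep -E 'tool_pos|contact_f'; }
(set -o pipefail
python3 -m handwheel '[[[0,0,-0.002,0,0,0],[0,0,-0.001,0,0,0],[0,0,-0.001,0,0,0],[0,0,-0.001,0,0,0],[0,0,0,0,0,0]]]' |f && python3 chk.py 2 2 &&
python3 -m handwheel '[[[0,0,-0.001,0,0,0],[0,0,-0.001,0,0,0],[0,0,0,0,0,0]]]' |f && python3 chk.py 2 2 &&
python3 -m handwheel '[[[0,0,-0.001,0,0,0],[0,0,-0.001,0,0,0],[0,0,0,0,0,0]]]' |f && python3 chk.py 2 2 &&
python3 -m handwheel '[[[0,0,-0.001,0,0,0],[0,0,-0.001,0,0,0],[0,0,0,0,0,0]]]' |f && python3 chk.py 2 2 &&
python3 -m handwheel '[[[0,0,-0.001,0,0,0],[0,0,-0.001,0,0,0],[0,0,0,0,0,0]]]' |f && python3 chk.py 2 2 &&
python3 -m handwheel '[[[0,0,-0.001,0,0,0],[0,0,-0.001,0,0,0],[0,0,0,0,0,0]]]' |f )
```

```text
tool_pos: [0.6053, 0.1555, 0.1108]
contact_force: [0.2, 0.8, -0.8]
tool_pos: [0.6049, 0.1554, 0.108]
contact_force: [0.7, 0.1, -0.4]
tool_pos: [0.605, 0.1554, 0.106]
contact_force: [-0.5, 0.7, -1.1]
tool_pos: [0.605, 0.1553, 0.104]
contact_force: [-0.1, -0.4, -0.7]
tool_pos: [0.6053, 0.1554, 0.1028]
contact_force: [0.4, 0.1, 2.1]
```

```bash

f(){ grep -E 'tool_pos|contact_f'; }
(set -o pipefail
python3 -m handwheel '[[[0,0,0.014,0,0,0],[0.026,0.0073,0,0,0,0],[0,0,0,0,0,0],[0,0,-0.030,0,0,0],[0,0,0,0,0,0],[-0.00193,-0.00054,0,0,0,0],[-0.00096,-0.00027,0,0,0,0],[0,0,0,0,0,0]]]' |f && python3 chk.py 0 2 &&
python3 -m handwheel '[[[-0.00096,-0.00027,0,0,0,0],[-0.00096,-0.00027,0,0,0,0],[0,0,0,0,0,0]]]' |f && python3 chk.py 0 2 &&
python3 -m handwheel '[[[-0.00096,-0.00027,0,0,0,0],[-0.00096,-0.00027,0,0,0,0],[0,0,0,0,0,0]]]' |f && python3 chk.py 0 2 &&
python3 -m handwheel '[[[-0.00096,-0.00027,0,0,0,0],[-0.00096,-0.00027,0,0,0,0],[0,0,0,0,0,0]]]' |f && python3 chk.py 0 2 &&
python3 -m handwheel '[[[-0.00096,-0.00027,0,0,0,0],[-0.00096,-0.00027,0,0,0,0],[0,0,0,0,0,0]]]' |f && python3 chk.py 0 2 &&
python3 -m handwheel '[[[-0.00096,-0.00027,0,0,0,0],[-0.00096,-0.00027,0,0,0,0],[0,0,0,0,0,0]]]' |f && python3 chk.py 0 2 &&
python3 -m handwheel '[[[-0.00096,-0.00027,0,0,0,0],[-0.00096,-0.00027,0,0,0,0],[0,0,0,0,0,0]]]' |f )
```

```text
tool_pos: [0.6285, 0.1619, 0.0877]
contact_force: [0.3, -0.2, -0.2]
tool_pos: [0.6265, 0.1613, 0.0872]
contact_force: [0.2, 0.5, -0.6]
tool_pos: [0.6242, 0.1607, 0.0863]
contact_force: [0.3, 0.6, 0.3]
tool_pos: [0.6223, 0.1602, 0.0862]
contact_force: [0.4, -0.3, -0.0]
tool_pos: [0.6218, 0.16, 0.0867]
contact_force: [4.2, 1.9, -2.7]
```

```bash

f(){ grep -E 'tool_pos|contact_f'; }
(set -o pipefail
python3 -m handwheel '[[[0.002,0.0005,0,0,0,0],[0,0,0.034,0,0,0],[0,0,0,0,0,0],[-0.0385,-0.0108,0,0,0,0],[-0.002,-0.0005,0,0,0,0],[0,0,0,0,0,0],[0,0,-0.034,0,0,0],[0,0,0,0,0,0],[0,0,0,0,0,0]]]' |f && python3 chk.py 0 2 &&
python3 -m handwheel '[[[0.00096,0.00027,0,0,0,0],[0.00096,0.00027,0,0,0,0],[0,0,0,0,0,0]]]' |f && python3 chk.py 0 2 &&
python3 -m handwheel '[[[0.00096,0.00027,0,0,0,0],[0.00096,0.00027,0,0,0,0],[0,0,0,0,0,0]]]' |f && python3 chk.py 0 2 &&
python3 -m handwheel '[[[0.00096,0.00027,0,0,0,0],[0.00096,0.00027,0,0,0,0],[0,0,0,0,0,0]]]' |f && python3 chk.py 0 2 &&
python3 -m handwheel '[[[0.00096,0.00027,0,0,0,0],[0.00096,0.00027,0,0,0,0],[0,0,0,0,0,0]]]' |f && python3 chk.py 0 2 &&
python3 -m handwheel '[[[0.00096,0.00027,0,0,0,0],[0.00096,0.00027,0,0,0,0],[0,0,0,0,0,0]]]' |f )
```

```text
tool_pos: [0.5812, 0.1488, 0.085]
contact_force: [-0.1, 0.1, 0.3]
tool_pos: [0.5855, 0.1497, 0.0881]
contact_force: [0.2, -0.1, 1.3]
tool_pos: [0.586, 0.1498, 0.0875]
contact_force: [-4.9, -1.3, 6.2]
```

```bash

python3 -m handwheel '[[[-0.004,-0.001,0,0,0,0],[0,0,0.038,0,0,0],[0,0,0.038,0,0,0],[0,0,0.036,0,0,0],[-0.005,-0.0368,0,0,0,-1.3],[-0.005,-0.0368,0,0,0,-1.3],[-0.005,-0.0368,0,0,0,-1.3],[-0.005,-0.0368,0,0,0,-1.3],[-0.005,-0.0368,0,0,0,-1.3],[-0.005,-0.0368,0,0,0,-1.3],[-0.005,-0.0368,0,0,0,-1.3],[-0.005,-0.0368,0,0,0,-1.3],[-0.005,-0.0368,0,0,0,-1.3],[0,0,-0.025,0,0,0],[0,0,0,0,0,0],[0,0,0,0,0,0]]]' 1
python3 - <<'E'
from h import *
i=camera_info("wrist");b,d=grab_frame("wrist");cv2.imwrite("pics/w3.png",b)
T=np.array(i["T"])
for n,z in [("knob",.061),("sleeve",.052),("cap",.056)]:
    for r in pinpoint("wrist",n)[:2]: print(n,round(r["conf"],2),np.round(r["position"],1),np.round(pts("wrist",d,r["position"],i,z=z)[0],4))
    for r in masks_of("wrist",n)[:2]:
        v,u=np.nonzero(r["region"]);p=pts("wrist",d,np.c_[u,v],i);p=p[p[:,2]>.045];
        if len(p)>20:print("  mask",round(r["conf"],2),np.round(np.percentile(p,[3,97],axis=0),4).tolist())
E
```

```text
time: 9.53
tool_pos: [0.5358, -0.1818, 0.1717]
tool_rot: [-0.002, 0.683, 0.73, -0.0]
contact_force: [-0.1, -0.0, 0.7]
gripper_width: 1.002
grasp_force: 0.0
knob 0.86 [321.5 199.6] [ 0.5381 -0.18    0.061 ]
knob 0.71 [424.9 173.9] [ 0.6261 -0.1505  0.061 ]
  mask 0.61 [[0.5125, -0.1929, 0.0527], [0.5595, -0.1655, 0.0872]]
sleeve 0.74 [324.9 269.6] [ 0.5464 -0.2534  0.052 ]
sleeve 0.67 [220.8 207.6] [ 0.4458 -0.1966  0.052 ]
  mask 0.6 [[0.5267, -0.2657, 0.0458], [0.5568, -0.237, 0.0695]]
cap 0.97 [319.1 110.3] [ 0.5312 -0.105   0.056 ]
  mask 0.91 [[0.5109, -0.1224, 0.0599], [0.5492, -0.0882, 0.0773]]
```

```bash

python3 -m handwheel '[[[0,0.001,-0.04,0,0,0],[0,0,-0.04,0,0,0],[0,0,-0.03,0,0,0],[0,0,-0.015,0,0,0],[0,0,-0.0085,0,0,0],[0,0,0,0,0,0]]]' 1
python3 -m handwheel '[[[0,0,0,0,0,0],[0,0,0,0,0,0],[0,0,0,0,0,0],[0,0,0,0,0,0],[0,0,0,0,0,0],[0,0,0,0,0,0],[0,0,0,0,0,0],[0,0,0,0,0,0]]]' 0
```

```text
time: 10.38
tool_pos: [0.5357, -0.1803, 0.0378]
tool_rot: [-0.002, 0.683, 0.731, -0.001]
contact_force: [-0.7, 0.1, 1.0]
gripper_width: 1.004
grasp_force: 0.0
time: 11.05
tool_pos: [0.5384, -0.1822, 0.0424]
tool_rot: [0.002, 0.683, 0.731, 0.0]
contact_force: [-2.2, 0.2, 6.5]
gripper_width: 0.582
grasp_force: 62.3
```

```bash

python3 -m handwheel '[[[0,0,0.01,0,0,0],[0,0,0.035,0,0,0],[0,0,0.04,0,0,0],[0,0,0.037,0,0,0],[0.0108,0.0338,0,0,0,1.45],[0.0108,0.0338,0,0,0,1.45],[0.0108,0.0338,0,0,0,1.45],[0.0108,0.0338,0,0,0,1.45],[0.0108,0.0338,0,0,0,1.45],[0.0108,0.0338,0,0,0,1.45],[0.0108,0.0338,0,0,0,1.45],[0.0108,0.0338,0,0,0,1.45],[0,0,0,0,0,0],[0,0,0,0,0,0]]]' 0
cat > look.py <<'E'
from h import *
import sys
name,fn=sys.argv[1:3]
s=state();i=camera_info("wrist");b,d=grab_frame("wrist");cv2.imwrite(f"pics/{fn}.png",b)
n=np.array([.9632,.2688]);t=np.array([-.2688,.9632])
P=np.array(s["tool_pos"]);print("tcp s,t,z",np.round([P[:2]@n,P[:2]@t,P[2]],4))
if name!="-":
  for r in masks_of("wrist",name)[:2]:
    v,u=np.nonzero(r["region"]);p=pts("wrist",d,np.c_[u,v],i);q=np.c_[p[:,:2]@n,p[:,:2]@t,p[:,2]]
    print(round(r["conf"],2),"s,t,z 3/97%",np.round(np.percentile(q,[3,50,97],axis=0),4).tolist())
E
python3 look.py knob w4
```

```text
time: 12.22
tool_pos: [0.6235, 0.091, 0.1625]
tool_rot: [0.0, 0.604, 0.797, 0.0]
contact_force: [-0.5, 0.3, -0.8]
gripper_width: 0.584
grasp_force: 62.6
tcp s,t,z [ 0.6251 -0.0799  0.1625]
0.82 s,t,z 3/97% [[0.6042, -0.0904, 0.1654], [0.6265, -0.0679, 0.1998], [0.6486, -0.0648, 0.2081]]
```

View pics/w4.png

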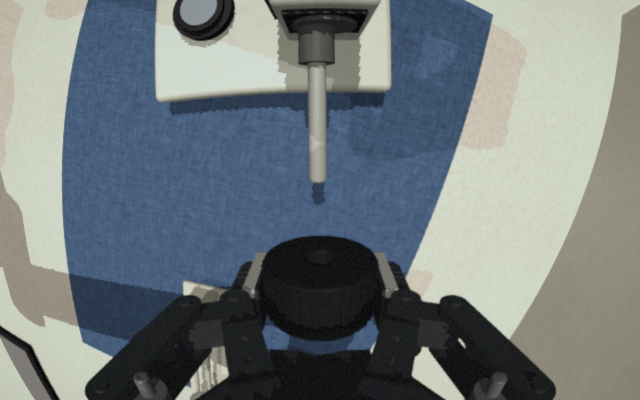

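The wrist view shows the knob level in the pads, hole at (320,255), in line with the shaft tip at (318,180). I'll lower it and start threading it on.

```bash

f(){ grep -E 'tool_pos|contact_f'; }
(set -o pipefail
python3 -m handwheel '[[[-0.0013,-0.0004,-0.04,0,0,0],[0,0,-0.03,0,0,0],[0,0,-0.0145,0,0,0],[-0.0021,0.0077,0,0,0,0],[0,0,0,0,0,0],[0,0,0,0,0,0]]]' |f && python3 chk.py 1 4 &&
python3 -m handwheel '[[[-0.00054,0.00193,0,0,0,0],[-0.00054,0.00193,0,0,0,0],[0,0,0,0,0,0]]]' |f && python3 chk.py 1 4 &&
python3 -m handwheel '[[[-0.00054,0.00193,0,0,0,0],[-0.00054,0.00193,0,0,0,0],[0,0,0,0,0,0]]]' |f && python3 chk.py 1 4 &&
python3 -m handwheel '[[[-0.00054,0.00193,0,0,0,0],[-0.00054,0.00193,0,0,0,0],[0,0,0,0,0,0]]]' |f && python3 chk.py 1 4 &&
python3 -m handwheel '[[[-0.00054,0.00193,0,0,0,0],[-0.00054,0.00193,0,0,0,0],[0,0,0,0,0,0]]]' |f && python3 chk.py 1 4 &&
python3 -m handwheel '[[[-0.00054,0.00193,0,0,0,0],[-0.00054,0.00193,0,0,0,0],[0,0,0,0,0,0]]]' |f )
```

```text
tool_pos: [0.6212, 0.0965, 0.0795]
contact_force: [0.4, -0.2, -0.8]
tool_pos: [0.6198, 0.1007, 0.0791]
contact_force: [-0.4, -0.8, -1.3]
tool_pos: [0.6177, 0.1046, 0.0775]
contact_force: [-0.3, 1.0, -0.7]
tool_pos: [0.6165, 0.1084, 0.0772]
contact_force: [0.1, 0.6, -1.6]
tool_pos: [0.6154, 0.1123, 0.0773]
contact_force: [0.4, 0.8, -1.6]
tool_pos: [0.6144, 0.1161, 0.0773]
contact_force: [-0.6, -0.4, -1.4]
```

```bash

f(){ grep -E 'tool_pos|contact_f'; }
(set -o pipefail
python3 -m handwheel '[[[-0.00134,0.0048,0,0,0,0],[-0.00134,0.0048,0,0,0,0],[-0.00134,0.0048,0,0,0,0],[-0.00134,0.0048,0,0,0,0],[0,0,0,0,0,0]]]' |f && python3 chk.py 1 5 && python3 chk.py 0 6 &&
python3 -m handwheel '[[[-0.00134,0.0048,0,0,0,0],[-0.00134,0.0048,0,0,0,0],[-0.00134,0.0048,0,0,0,0],[0,0,0,0,0,0]]]' |f && python3 chk.py 1 5 && python3 chk.py 0 6 &&
python3 -m handwheel '[[[-0.00134,0.0048,0,0,0,0],[-0.00134,0.0048,0,0,0,0],[-0.00134,0.0048,0,0,0,0],[0,0,0,0,0,0]]]' |f && python3 chk.py 1 5 && python3 chk.py 0 6 &&
python3 -m handwheel '[[[-0.00107,0.00385,0,0,0,0],[-0.00107,0.00385,0,0,0,0],[0,0,0,0,0,0]]]' |f  && python3 chk.py 1 5 && python3 chk.py 0 6 &&
python3 -m handwheel '[[[-0.00054,0.00193,0,0,0,0],[-0.00054,0.00193,0,0,0,0],[-0.00054,0.00193,0,0,0,0],[0,0,0,0,0,0]]]' |f  && python3 chk.py 1 4 && 
python3 -m handwheel '[[[-0.00054,0.00193,0,0,0,0],[-0.00054,0.00193,0,0,0,0],[0,0,0,0,0,0]]]' |f && python3 chk.py 1 4 &&
python3 -m handwheel '[[[-0.00054,0.00193,0,0,0,0],[-0.00054,0.00193,0,0,0,0],[0,0,0,0,0,0]]]' |f )
```

```text
tool_pos: [0.6088, 0.1361, 0.0773]
contact_force: [-0.2, 0.9, -0.9]
tool_pos: [0.6048, 0.1503, 0.0773]
contact_force: [-1.2, -0.2, -1.1]
tool_pos: [0.6008, 0.1647, 0.0773]
contact_force: [-0.5, 0.5, -0.9]
tool_pos: [0.5987, 0.1721, 0.0773]
contact_force: [-0.4, 0.8, -0.8]
tool_pos: [0.5973, 0.1775, 0.0773]
contact_force: [0.2, -0.3, -1.5]
tool_pos: [0.5963, 0.1813, 0.0774]
contact_force: [-0.5, -0.4, -0.3]
tool_pos: [0.5962, 0.1814, 0.0774]
contact_force: [3.6, -12.7, -1.1]
```

```bash

python3 -m handwheel '[[[0.0008,-0.0029,0,0,0,0],[0,0,0,0,0,0],[0,0,0,0,0,0]]]' 0
python3 -m handwheel '[[[0,0,0,0,0,0],[0,0,0,0,0,0],[0,0,0,0,0,0],[0,0,0,0,0,0],[0,0,0.02,0,0,0],[0,0,0.03,0,0,0],[0,0,0.035,0,0,0],[0,0,0.035,0,0,0],[0,0,0,0,0,0]]]' 1
python3 look.py knob w5
```

```text
time: 16.48
tool_pos: [0.5962, 0.1813, 0.0774]
tool_rot: [0.001, 0.606, 0.796, -0.0]
contact_force: [0.9, -4.6, -0.9]
gripper_width: 0.584
grasp_force: 62.6
time: 17.23
tool_pos: [0.6002, 0.1833, 0.2072]
tool_rot: [0.005, 0.605, 0.796, 0.006]
contact_force: [0.9, 0.2, 1.6]
gripper_width: 1.001
grasp_force: 0.0
tcp s,t,z [0.6274 0.0152 0.2072]
0.8 s,t,z 3/97% [[0.6004, 0.0018, 0.0827], [0.6247, 0.0186, 0.1169], [0.6476, 0.0292, 0.1221]]
```

```bash

python3 -m handwheel '[[[-0.0046,-0.0362,-0.003,0,0,-0.95],[-0.0046,-0.0362,-0.003,0,0,-0.95],[-0.0046,-0.0362,-0.003,0,0,-0.95],[-0.0046,-0.0362,-0.003,0,0,-0.95],[-0.0046,-0.0362,-0.003,0,0,-0.95],[-0.0046,-0.0362,-0.003,0,0,-0.95],[-0.0046,-0.0362,-0.003,0,0,-0.95],[-0.0046,-0.0362,-0.003,0,0,-0.95],[-0.0046,-0.0362,-0.003,0,0,-0.95],[-0.0046,-0.0362,-0.003,0,0,-0.95],[-0.0046,-0.0362,-0.003,0,0,-0.95],[-0.0046,-0.0362,-0.003,0,0,-0.95],[0,0,0,0,0,0],[0,0,0,0,0,0],[0,0,0,0,0,0]]]' 1
python3 - <<'E'
from h import *
i=camera_info("wrist");b,d=grab_frame("wrist")
for r in masks_of("wrist","sleeve")[:3]:
    v,u=np.nonzero(r["region"]);p=pts("wrist",d,np.c_[u,v],i);p=p[p[:,2]>.045]
    print(round(r["conf"],2),np.median(b[r["region"]],axis=0),np.round(np.percentile(p,[3,97],axis=0),4).tolist() if len(p)>9 else 0)
for r in pinpoint("wrist","sleeve"): print(r["conf"],pts("wrist",d,r["position"],i,z=.052))
E
```

```text
time: 18.58
tool_pos: [0.5401, -0.2516, 0.1596]
tool_rot: [-0.002, 0.682, 0.732, 0.0]
contact_force: [0.2, 1.1, 0.7]
gripper_width: 0.998
grasp_force: 0.0
0.97 [167. 176. 177.] [[0.5264, -0.2662, 0.0465], [0.5569, -0.2377, 0.0695]]
0.88 [131.  57. 114.] 0
0.97 [[ 0.54202954 -0.25155384  0.052     ]]
0.57 [[ 0.44311505 -0.20442795  0.052     ]]
```

```bash

python3 -m handwheel '[[[0.0015,-0.0015,-0.04,0,0,0],[0,0,-0.04,0,0,0],[0,0,-0.03,0,0,0],[0,0,-0.013,0,0,0],[0,0,-0.0055,0,0,0],[0,0,0,0,0,0]]]' 1
python3 -m handwheel '[[[0,0,0,0,0,0],[0,0,0,0,0,0],[0,0,0,0,0,0],[0,0,0,0,0,0],[0,0,0,0,0,0],[0,0,0,0,0,0],[0,0,0,0,0,0],[0,0,0,0,0,0],[0,0,0,0,0,0],[0,0,0,0,0,0]]]' 0
```

```text
time: 19.23
tool_pos: [0.5421, -0.2529, 0.0321]
tool_rot: [-0.001, 0.681, 0.732, -0.0]
contact_force: [-0.7, 0.1, -0.1]
gripper_width: 1.003
grasp_force: 0.0
time: 20.07
tool_pos: [0.5408, -0.2547, 0.0345]
tool_rot: [-0.001, 0.681, 0.732, -0.002]
contact_force: [-10.4, -0.7, 10.2]
gripper_width: 0.369
grasp_force: 59.5
```

```bash

python3 -m handwheel '[[[0,0,0.01,0,0,0],[0,0,0.04,0,0,0],[0,0,0.04,0,0,0],[0,0,0.03,0,0,0],[0.0082,0.0337,0,0,0,1.14],[0.0082,0.0337,0,0,0,1.14],[0.0082,0.0337,0,0,0,1.14],[0.0082,0.0337,0,0,0,1.14],[0.0082,0.0337,0,0,0,1.14],[0.0082,0.0337,0,0,0,1.14],[0.0082,0.0337,0,0,0,1.14],[0.0082,0.0337,0,0,0,1.14],[0.0082,0.0337,0,0,0,1.14],[0.0082,0.0337,0,0,0,1.14],[0,0,0,0,0,0],[0,0,0,0,0,0],[0,0,0,0,0,0]]]' 0
python3 look.py sleeve w6
```

```text
time: 21.48
tool_pos: [0.6244, 0.0831, 0.1533]
tool_rot: [0.0, 0.605, 0.796, 0.0]
contact_force: [0.9, 0.3, -0.0]
gripper_width: 0.373
grasp_force: 59.6
tcp s,t,z [ 0.6237 -0.0878  0.1533]
0.67 s,t,z 3/97% [[0.3476, -0.31, 0.004], [0.3561, -0.3027, 0.0207], [0.5648, -0.0762, 0.2336]]
0.59 s,t,z 3/97% [[0.6109, -0.0986, 0.1612], [0.6253, -0.0781, 0.1839], [0.6395, -0.0712, 0.1879]]
```

View pics/w6.png

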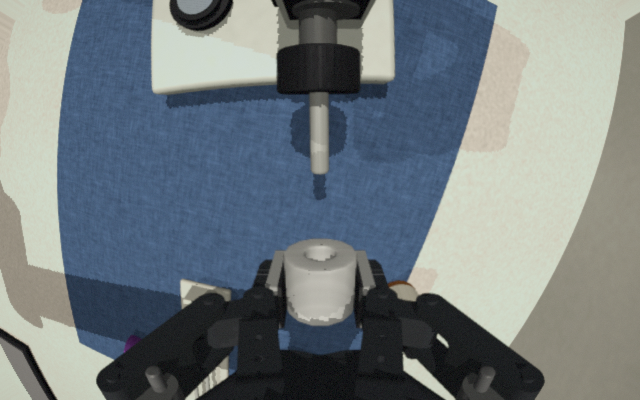

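The view shows the sleeve held square, hole at (320,252), in line with the shaft tip at (319,170). The knob is seated at (318,70).

```bash

f(){ grep -E 'tool_pos|contact_f'; }
c(){ python3 chk.py 1 $1 && python3 chk.py 0 6; }
(set -o pipefail
python3 -m handwheel '[[[-0.0007,-0.0002,-0.04,0,0,0],[0,0,-0.025,0,0,0],[0,0,-0.01,0,0,0],[-0.0019,0.0067,0,0,0,0],[-0.0019,0.0067,0,0,0,0],[0,0,0,0,0,0],[0,0,0,0,0,0]]]' |f && c 4 &&
python3 -m handwheel '[[[-0.00054,0.00193,0,0,0,0],[-0.00054,0.00193,0,0,0,0],[0,0,0,0,0,0]]]' |f && c 4 &&
python3 -m handwheel '[[[-0.00054,0.00193,0,0,0,0],[-0.00054,0.00193,0,0,0,0],[0,0,0,0,0,0]]]' |f && c 4 &&
python3 -m handwheel '[[[-0.00054,0.00193,0,0,0,0],[-0.00054,0.00193,0,0,0,0],[0,0,0,0,0,0]]]' |f && c 4 &&
python3 -m handwheel '[[[-0.00054,0.00193,0,0,0,0],[-0.00054,0.00193,0,0,0,0],[0,0,0,0,0,0]]]' |f && c 4 &&
python3 -m handwheel '[[[-0.00134,0.0048,0,0,0,0],[-0.00134,0.0048,0,0,0,0],[-0.00134,0.0048,0,0,0,0],[0,0,0,0,0,0]]]' |f && c 5 &&
python3 -m handwheel '[[[-0.00134,0.0048,0,0,0,0],[-0.00134,0.0048,0,0,0,0],[-0.00107,0.00385,0,0,0,0],[0,0,0,0,0,0]]]' |f && c 5 )
```

```text
tool_pos: [0.6213, 0.0969, 0.0804]
contact_force: [-0.6, -0.2, -0.2]
tool_pos: [0.6191, 0.1006, 0.0787]
contact_force: [0.3, 0.5, -0.5]
tool_pos: [0.6177, 0.1045, 0.078]
contact_force: [0.0, 1.1, 0.1]
tool_pos: [0.6167, 0.1083, 0.078]
contact_force: [-0.2, -0.1, 0.6]
tool_pos: [0.6155, 0.1121, 0.078]
contact_force: [0.6, 0.2, 2.5]
tool_pos: [0.6113, 0.1274, 0.078]
contact_force: [-0.8, 1.6, 3.1]
tool_pos: [0.6076, 0.1407, 0.0781]
contact_force: [-0.2, 0.7, 4.2]
```

```bash

f(){ grep -E 'tool_pos|contact_f'; }
c(){ python3 chk.py 1 $1 && python3 chk.py 0 6; }
(set -o pipefail
python3 -m handwheel '[[[-0.00107,0.00385,0.001,0,0,0],[-0.00107,0.00385,0.0005,0,0,0],[0,0,0,0,0,0]]]' |f && c 5 &&
python3 -m handwheel '[[[-0.00054,0.00193,0,0,0,0],[-0.00054,0.00193,0,0,0,0],[0,0,0,0,0,0]]]' |f && c 5 &&
python3 -m handwheel '[[[-0.00054,0.00193,0,0,0,0],[-0.00054,0.00193,0,0,0,0],[0,0,0,0,0,0]]]' |f && c 5 &&
python3 -m handwheel '[[[-0.00054,0.00193,0,0,0,0],[-0.00054,0.00193,0,0,0,0],[0,0,0,0,0,0]]]' |f )
```

```text
tool_pos: [0.6048, 0.1482, 0.0786]
contact_force: [0.7, 0.5, -0.1]
tool_pos: [0.604, 0.1515, 0.0788]
contact_force: [-0.3, 0.4, -0.4]
tool_pos: [0.6039, 0.1528, 0.0792]
contact_force: [1.7, -7.2, -1.0]
```

```bash

python3 -m handwheel '[[[0.0005,-0.0019,0,0,0,0],[0,0,0,0,0,0],[0,0,0,0,0,0]]]' 0 | grep contact
python3 -m handwheel '[[[0,0,0,0,0,0],[0,0,0,0,0,0],[0,0,0,0,0,0],[0,0,0,0,0,0],[0,0,0,0,0,0],[0,0,0.02,0,0,0],[0,0,0.03,0,0,0],[0,0,0.035,0,0,0],[0,0,0.02,0,0,0],[0,0,0,0,0,0]]]' 1
python3 look.py sleeve w7
python3 look.py knob w7
```

```text
contact_force: [-0.2, -3.1, 0.7]
time: 25.67
tool_pos: [0.6073, 0.1538, 0.1916]
tool_rot: [0.004, 0.606, 0.796, 0.004]
contact_force: [0.9, 1.2, 0.3]
gripper_width: 0.999
grasp_force: 0.0
tcp s,t,z [ 0.6263 -0.0151  0.1916]
0.63 s,t,z 3/97% [[0.6093, -0.0275, 0.099], [0.6248, -0.0142, 0.1105], [0.6398, -0.0016, 0.1131]]
0.43 s,t,z 3/97% [[0.3672, -0.3322, 0.0052], [0.3743, -0.3175, 0.0169], [0.3774, -0.3089, 0.0311]]
tcp s,t,z [ 0.6235 -0.0147  0.1856]
0.82 s,t,z 3/97% [[0.6007, 0.0031, 0.0989], [0.6245, 0.0175, 0.118], [0.647, 0.0291, 0.1223]]
```

```bash

python3 -m handwheel '[[[-0.0105,-0.0366,-0.004,0,0,-1.63],[-0.0105,-0.0366,-0.004,0,0,-1.63],[-0.0105,-0.0366,-0.004,0,0,-1.63],[-0.0105,-0.0366,-0.004,0,0,-1.63],[-0.0105,-0.0366,-0.004,0,0,-1.63],[-0.0105,-0.0366,-0.004,0,0,-1.63],[-0.0105,-0.0366,-0.004,0,0,-1.63],[0,0,0,0,0,0],[0,0,0,0,0,0],[0,0,0,0,0,0]]]' 1
python3 - <<'E'
from h import *
i=camera_info("wrist");b,d=grab_frame("wrist")
for r in masks_of("wrist","cap")[:2]:
    v,u=np.nonzero(r["region"]);p=pts("wrist",d,np.c_[u,v],i);p=p[p[:,2]>.045]
    print(round(r["conf"],2),np.round(np.percentile(p,[3,97],axis=0),4).tolist() if len(p)>9 else 0)
for r in pinpoint("wrist","cap"): print(r["conf"],pts("wrist",d,r["position"],i,z=.056))
E
```

```text
time: 26.7
tool_pos: [0.5296, -0.1026, 0.1548]
tool_rot: [-0.001, 0.682, 0.731, -0.0]
contact_force: [0.0, 0.3, 0.5]
gripper_width: 0.999
grasp_force: 0.0
0.87 [[0.5113, -0.1191, 0.0493], [0.5491, -0.0865, 0.0772]]
0.89 [[ 0.53165908 -0.10399493  0.056     ]]
```

```bash

python3 -m handwheel '[[[0.0008,-0.003,-0.04,0,0,0],[0,0,-0.04,0,0,0],[0,0,-0.025,0,0,0],[0,0,-0.01,0,0,0],[0,0,-0.005,0,0,0],[0,0,0,0,0,0]]]' 1
python3 -m handwheel '[[[0,0,0,0,0,0],[0,0,0,0,0,0],[0,0,0,0,0,0],[0,0,0,0,0,0],[0,0,0,0,0,0],[0,0,0,0,0,0],[0,0,0,0,0,0],[0,0,0,0,0,0],[0,0,0,0,0,0]]]' 0
```

```text
time: 27.35
tool_pos: [0.5313, -0.1053, 0.0361]
tool_rot: [-0.0, 0.681, 0.732, -0.0]
contact_force: [-0.2, -0.7, 0.3]
gripper_width: 0.998
grasp_force: 0.0
time: 28.1
tool_pos: [0.5324, -0.1065, 0.0383]
tool_rot: [0.001, 0.682, 0.732, 0.001]
contact_force: [-2.2, -0.3, 4.7]
gripper_width: 0.463
grasp_force: 59.6
```

```bash

python3 -m handwheel '[[[0,0,0.01,0,0,0],[0,0,0.035,0,0,0],[0,0,0.04,0,0,0],[0,0,0.04,0,0,0],[0.0132,0.0272,0,0,0,1.63],[0.0132,0.0272,0,0,0,1.63],[0.0132,0.0272,0,0,0,1.63],[0.0132,0.0272,0,0,0,1.63],[0.0132,0.0272,0,0,0,1.63],[0.0132,0.0272,0,0,0,1.63],[0.0132,0.0272,0,0,0,1.63],[0,0,0,0,0,0],[0,0,0,0,0,0],[0,0,0,0,0,0]]]' 0
python3 look.py cap w8
```

```text
time: 29.27
tool_pos: [0.6234, 0.0841, 0.1617]
tool_rot: [0.0, 0.606, 0.796, -0.0]
contact_force: [0.8, 0.3, -0.2]
gripper_width: 0.468
grasp_force: 60.5
tcp s,t,z [ 0.6231 -0.0866  0.1617]
0.57 s,t,z 3/97% [[0.6067, -0.0981, 0.1676], [0.6246, -0.0741, 0.1964], [0.6422, -0.0668, 0.2014]]
```

View pics/w8.png

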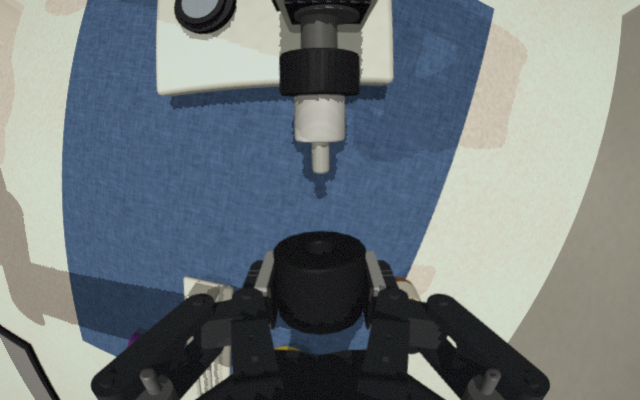

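The view shows the cap's open end, hole at (320,243), facing the tip at (320,170). The knob and sleeve are closed up behind it.

```bash

f(){ grep -E 'tool_pos|contact_f'; }
c(){ python3 chk.py 1 $1 && python3 chk.py 0 6; }
(set -o pipefail
python3 -m handwheel '[[[0,0,-0.04,0,0,0],[0,0,-0.03,0,0,0],[0,0,-0.013,0,0,0],[-0.0024,0.0087,0,0,0,0],[0,0,0,0,0,0],[0,0,0,0,0,0]]]' |f && c 4 &&
python3 -m handwheel '[[[-0.00054,0.00193,0,0,0,0],[-0.00054,0.00193,0,0,0,0],[0,0,0,0,0,0]]]' |f && c 4 &&
python3 -m handwheel '[[[-0.00054,0.00193,0,0,0,0],[-0.00054,0.00193,0,0,0,0],[0,0,0,0,0,0]]]' |f && c 4 &&
python3 -m handwheel '[[[-0.00054,0.00193,0,0,0,0],[-0.00054,0.00193,0,0,0,0],[0,0,0,0,0,0]]]' |f && c 4 &&
python3 -m handwheel '[[[-0.00054,0.00193,0,0,0,0],[-0.00054,0.00193,0,0,0,0],[0,0,0,0,0,0]]]' |f && c 4 &&
python3 -m handwheel '[[[-0.00054,0.00193,0,0,0,0],[-0.00054,0.00193,0,0,0,0],[0,0,0,0,0,0]]]' |f && c 4 &&
python3 -m handwheel '[[[-0.00054,0.00193,0,0,0,0],[-0.00054,0.00193,0,0,0,0],[0,0,0,0,0,0]]]' |f && c 4 &&
python3 -m handwheel '[[[-0.00054,0.00193,0,0,0,0],[-0.00054,0.00193,0,0,0,0],[0,0,0,0,0,0]]]' |f && c 4 )
```

```text
tool_pos: [0.6225, 0.0933, 0.0806]
contact_force: [-0.3, -1.0, 0.5]
tool_pos: [0.621, 0.0974, 0.08]
contact_force: [0.1, -0.4, 0.0]
tool_pos: [0.619, 0.1012, 0.0784]
contact_force: [-0.5, -0.8, -0.8]
tool_pos: [0.6178, 0.105, 0.0782]
contact_force: [-0.3, -0.7, 0.8]
tool_pos: [0.6167, 0.1089, 0.0782]
contact_force: [0.8, -0.5, 0.2]
tool_pos: [0.6157, 0.1128, 0.0783]
contact_force: [-0.2, 0.1, -0.3]
tool_pos: [0.6146, 0.1166, 0.0783]
contact_force: [0.3, 0.3, -0.0]
tool_pos: [0.6135, 0.1204, 0.0783]
contact_force: [-0.3, -0.2, -0.9]
```

```bash

f(){ grep -E 'tool_pos|contact_f'; }
(set -o pipefail
python3 -m handwheel '[[[-0.00027,0.00096,0,0,0,0],[-0.00027,0.00096,0,0,0,0],[0,0,0,0,0,0]]]' |f && python3 chk.py 1 9 &&
python3 -m handwheel '[[[-0.00027,0.00096,0,0,0,0],[-0.00027,0.00096,0,0,0,0],[0,0,0,0,0,0]]]' |f && python3 chk.py 1 9 &&
python3 -m handwheel '[[[-0.00027,0.00096,0,0,0,0],[-0.00027,0.00096,0,0,0,0],[0,0,0,0,0,0]]]' |f && python3 chk.py 1 9 &&
python3 -m handwheel '[[[-0.00027,0.00096,0,0,0,0],[-0.00027,0.00096,0,0,0,0],[0,0,0,0,0,0]]]' |f && python3 chk.py 1 9 &&
python3 -m handwheel '[[[-0.00027,0.00096,0,0,0,0],[-0.00027,0.00096,0,0,0,0],[0,0,0,0,0,0]]]' |f )
python3 -m handwheel '[[[0,0,0,0,0,0],[0,0,0,0,0,0],[0,0,0,0,0,0],[0,0,0,0,0,0],[0,0,0,0,0,0],[0,0,0,0,0,0]]]'|f
```

```text
tool_pos: [0.6136, 0.1211, 0.0786]
contact_force: [0.9, -4.1, -0.9]
tool_pos: [0.6137, 0.1213, 0.0788]
contact_force: [3.6, -10.5, -0.5]
tool_pos: [0.6137, 0.1212, 0.0788]
contact_force: [2.5, -10.5, -0.1]
```

```bash

python3 -m handwheel '[[[-0.00027,0.00096,0,0,0,0],[-0.00027,0.00096,0,0,0,0],[0,0,0,0,0,0],[0,0,0,0,0,0],[0,0,0,0,0,0],[0,0,0,0,0,0],[0,0,0,0,0,0]]]'|grep contact
python3 -m handwheel '[[[0.00054,-0.00193,0,0,0,0],[0.00054,-0.00193,0,0,0,0],[0.0003,-0.001,0,0,0,0],[0,0,0,0,0,0],[0,0,0,0,0,0]]]'|grep contact
python3 -m handwheel '[[[0,0,0,0,0,0],[0,0,0,0,0,0],[0,0,0,0,0,0],[0,0,0,0,0,0],[0,0,0,0,0,0],[0,0,0.02,0,0,0],[0,0,0.03,0,0,0],[0,0,0.035,0,0,0],[0,0,0.02,0,0,0],[0,0,0,0,0,0],[0,0,0,0,0,0],[0,0,0,0,0,0]]]' 1
python3 look.py cap w9;python3 look.py sleeve w9;python3 look.py knob w9
```

```text
contact_force: [2.9, -15.8, -0.1]
contact_force: [0.1, -2.6, 0.2]
time: 34.62
tool_pos: [0.6127, 0.121, 0.1822]
tool_rot: [-0.001, 0.606, 0.796, -0.001]
contact_force: [-0.8, -0.3, -0.4]
gripper_width: 0.996
grasp_force: 0.0
tcp s,t,z [ 0.6227 -0.0481  0.1822]
0.68 s,t,z 3/97% [[0.6059, -0.0613, 0.1012], [0.6248, -0.0439, 0.1142], [0.6431, -0.0295, 0.1175]]
tcp s,t,z [ 0.6222 -0.0481  0.181 ]
0.66 s,t,z 3/97% [[0.6095, -0.0277, 0.099], [0.6248, -0.0141, 0.1102], [0.6404, -0.0008, 0.1131]]
tcp s,t,z [ 0.6224 -0.0481  0.1812]
```

View pics/w9.png

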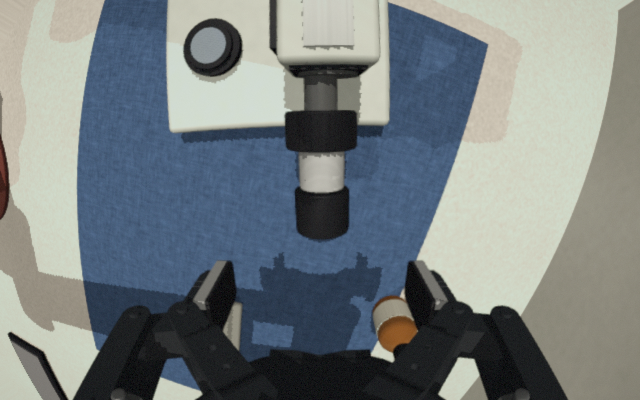

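The view shows the knob (320,130), sleeve (322,172) and cap (322,212) closed up in line on the shaft, with the gripper clear. I'll hand in.

```bash
python3 -c "
from plant import *
print(job_done())"
```

```text
the job is handed in; nothing more can be done
None
```

The knob, sleeve and cap are on the shaft in that order with no visible gaps. I pressed the cap home with about 16 N (measured at the wrist), let go with the gripper clear, and handed the job in at about 35 s; the hand-in returned no verdict.

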